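# Third hand for plating a model bone

## Task

The vet wants to screw a plate across the break of the model thigh bone. Flip the jig's red-knobbed gate right over to its open rest, then take the knee half (in the blue block), set it on the jig's bed in a straight line with the fixed half and press its cut face flush and steadily against the fixed half until the black pointer on the sprung carriage stands in the green, never going into the red. Finish while still gripping and pressing it like that, and leave the other things on the desk where they are.

Things in the scene. Friction and masses are not known exactly. Their poses are not given: they have to be found in the camera images.
- jig: Aluminium bone jig, fixed on the desk. Origin on the desk surface below the fixed half's cut face (carriage at rest); its x axis is the pressing direction (towards the sprung carriage), z up. Its flat bed runs from x = -190 to 240 mm, y = -45 to 45 mm, and its top is 12 mm above the desk. The bone axis lies at y = 0, 42 mm above the desk (30 mm above the bed). On the bed at y = 28 to 44 mm lies the colour scale beside the carriage: white, green, yellow, red.
- gate (a joint): Gate of the jig, a steel bar (12 mm square) with a red knob, hinged on a horizontal axis along the jig's x axis. 0 = shut: bar lies level across the bed 16 to 28 mm before the fixed cut face and blocks it; grows as the knob is lifted up and over towards the jig's -y side; 2.95 = open, resting on its stop. Heavy: let go, it falls shut below about 1.45 rad and falls open beyond about 1.75 rad. Turns with little friction (lifting takes under 1 N at the knob).
- gate_hinge (a point): Centre of the gate's hinge, at x = -22, y = -45, z = 42 mm in the jig's frame. Axes as the jig's.
- gate_knob (a point): Centre of the red gate knob, a disc of diameter 24 mm, 18 mm thick along the jig's x axis, 105 mm from the hinge (shut: at x = -22, y = 60, z = 42 mm in the jig's frame, just beyond the bed's edge). Can be pinched from above across its 18 mm thickness; it then swivels between the fingers as the gate turns.
- carriage (a joint): Travel (m) of the sprung carriage with the fixed half, pushed along the jig's +x. 0 = at rest, end stop at 0.045. Spring: 2 N to start, then 0.4 N per mm. The black pointer shows it on the scale: white 0 to 14 mm, green 14 to 30 mm (about 7.5 to 14 N), yellow 30 to 36 mm, red beyond 36 mm.
- fixed_face (a point): Centre of the cut face of the fixed (hip) half, a flat disc 22 mm across that looks to the jig's -x; it moves with the carriage. Axes as the jig's. The ivory shaft (22 mm thick) runs 75 mm from here to a white block 56 x 44 mm whose top is 62 mm above the desk.
- knee_centre (a point): Centre of the blue block of the loose knee half: 56 (x) x 44 (y) x 50 (z) mm, 0.25 to 0.5 kg in all, this point 25 mm above its underside. Grip it across the 44 mm. The ivory shaft leaves the block along its +x, two knee knuckles stick out 72 mm along -x.
- knee_cut (a point): Centre of the knee half's flat cut face (22 mm across), 103 mm along +x and 5 mm above the block's centre. Axes as the block's; x points out of the face, z up.
- shin_half: Bystander: a thinner shin bone half in a grey block of the same size, the wrong one. Origin under the block's centre.
- screwdriver: Bystander: screwdriver, 180 mm long, lying on the desk.
- pill_bottle: Bystander: amber jar, 48 mm across, 85 mm high. Origin at its underside.
- screw_jar: Bystander: clear jar with blue cap, 60 mm across, 70 mm high. Origin at its underside.
- mouse: Bystander: white computer mouse, about 85 x 60 x 34 mm, on an orange mat.
Not all that is in view belongs to the job. Leave any orange or yellow look-alike of the part that bears knee_centre alone.

How it is judged:
On the way:
1. the gate is flipped over onto its open rest, the knee half not yet touching the fixed half (value of joint gate above 2.75 rad and contact force between knee_half and carriage below 0.1 N), for 0.2 s.
At the end, for the whole second after the job is handed in: Gate beyond 2.75 rad; knee half upright in the fingers, cut face on the fixed one within 5 mm sideways and in height, 0.12 rad in line, pressed with 5 to 18 N, carriage still at 14 to 30 mm (green), the robot not touching the carriage, through the last second (value of joint gate above 2.75 rad and value of joint carriage between 0.014 and 0.03 m and contact force between knee_half and carriage between 5 and 18 N and contact force between the fingers and knee_half above 2 N and contact force between each of the arm, the fingers and carriage below 0.3 N and y of knee_cut in the frame of fixed_face between -0.005 and 0.005 m and z of knee_cut in the frame of fixed_face between -0.005 and 0.005 m and angle between the x axis of knee_cut and the x axis of fixed_face, either way round below 0.12 rad and angle between knee_cut's own z axis and vertical below 0.12 rad and velocity of joint carriage between -0.004 and 0.004 m/s); the arm keeps its last pose, push and grip.
It fails at once if the pointer goes into the red (value of joint carriage above 0.036 m).
It fails at once if a bystander is pushed about (distance of any of shin_half, screwdriver, pill_bottle, screw_jar, mouse from where it was at the start of the episode above 0.03 m).
It also fails if it takes over 66 s, if anything falls off the work surface, if the arm or the gripper's body presses on something with over 40 N, if the wrist force passes 120 N, or if a joint passes its speed limit or range.

## Robot

A 7-joint arm with a two-finger parallel gripper is mounted at the origin on the work surface. World frame = base frame: x ahead of the robot, y to its left, z up, the work surface at z = 0. Lengths are in m, angles in rad, forces in N, time in s.
With the tool pointing down it reaches from about 0.4 to 0.85 m from the base axis. Payload 10.4 kg.
Tool frame: the origin (TCP) lies at the very end of the fingers, on their centre line; the grasp point (between the pads) lies 19 mm behind it (manip.grip_point_offset is the distance from the TCP to the grasp point, in m); z points along the fingers, y is the line along which they close (so a half turn about z gives the same grasp; the last joint's range is limited). The gripper opens to 85 mm and grips with 20 to 120 N. Pads are 22 mm wide; open, the fingers measure 114 mm over their backs; the gripper's body (76 mm by 85 mm) begins 54 mm behind the grasp point. The pads swing forward as they close: fully open they stand 13 mm farther back than shut.
Start: joints at [-1.195, 0.332, -0.065, 1.46, 0.022, 1.35, -0.088], TCP at [0.243, 0.576, 0.231] pointing down, gripper open.
Joint ranges: [-2.6, 2.6], [-0.5, 2.12], [-1.47, 1.34], [0.16, 2.42], [-1.27, 4.41], [0.06, 2.06], [-2.6, 2.6]. Speed limits (rad/s): [2.22, 2.22, 2.79, 2.79, 3.14, 3.14, 3.14].

## Interface

Orientations are given as a unit quaternion [x, y, z, w].
In Python, from workcell import manip gives the robot as it stands. The module is installed in compiled form; this text tells all that it offers.
- The arm moves only by the shell command python3 -m inch 'ROWS' [OPENING] [FORCE]. ROWS is JSON, a list of rows, each a list of 2 entries, a list of its own where there are three numbers: the shift along the tool's x, y, z each as a share of 0.08 m, from -1 to 1, then the turn, a rotation vector about the tool's x, y, z each as a share of 45 degrees, from -1 to 1. A call has exactly 10 rows; each row is the pose to reach, as a shift and turn from the pose commanded when the call began, along the tool's axes at that moment; what a row does not reach only later rows make up. A row lasts 1/10 s, in which the tool goes at most 50 mm and 8.59 degrees, less where a joint would pass 70% of its speed; a pose out of reach is approached as far as the arm can. A call with a number of a shift or a turn outside -1 to 1 is refused whole. A call with a gripper value outside its range is refused whole. OPENING is the opening, from 0 (shut) to 1 (fully open), set as the call begins (- or left out, the last holds). The fingers move at their own pace and stop on an object; FORCE is the grip in N (left out, the last holds). Time passes only in rows, so rows that repeat a pose let the fingers close, or fill a call up. It gives the time, the measured TCP pose, the force, the opening and the grip force at its end, in the units of the state.
- manip.get_obs(): the state, without advancing time (a new reading comes with each control period).
- manip.camera(name): name is "scene" or "side" or "wrist"; returns the picture (384x512x3 uint8, red, green, blue); there is no depth.
- manip.camera_params(name): a dict with "fov_y" (degrees; the focal length in pixels is half the picture's height over the tangent of half this angle, whatever the lens; pixels are square), "cx", "cy" (the principal point, pixels), "camera_from_world" (4x4, takes a point from world to camera coordinates); the wrist camera has in their place "T_tool_cam" (4x4, takes a point from camera to tool coordinates, whose origin is the TCP and whose axes are the flange's). Camera axes: x right, y up, looking along -z (the intrinsics and any distortion apply to the point x, -y, -z); pixel columns grow to the right and rows downward; lengths in m; the calibration is good to about 2 mm. A picture is of the moment at which its call begins: read the wrist's pose just before it. camera_params takes no time and is no camera call.
- manip.hand_in(): hands the job in; it is judged then, once.
The state is a dict: "clock": time; "joint_pos": joint angles; "joint_velocities": joint speeds; "tau": joint torques, N m; "position": TCP position; "ee_rot": TCP orientation; "ft_force": force on the tool from outside, world axes, zero at the start; "torque": the same for the moment, N m; "grip_width": opening from 0.0 (shut) to 1.0 (fully open); "grasp_force": force on a finger pad.
Only numpy, scipy, OpenCV 4.12 (cv2) and the standard library are available. Lean on these libraries where they do the work, as an engineer would, in place of code of your own. Each camera call takes 0.05 s, during which the arm holds its last target. There are 200 camera calls.

## Working session

There is one attempt and no reset: what is moved stays moved. The work goes in short steps, Python scripts to look and compute and a shell command to move; the robot and the scene stay as the last step left them, time stands still between calls to the robot, and variables do not carry over. Pictures are saved under pics/ and viewed, at most 10 in all, crops included, and the job is handed in when it is done.

```bash
mkdir -p pics; python3 - <<'E'
from workcell import manip
import cv2,numpy as np
o=manip.get_obs();print(o)
for n in("scene","side","wrist"):
    cv2.imwrite(f"pics/{n}0.png",manip.camera(n)[:,:,::-1]); p=manip.camera_params(n); print(n,p)
print(manip.grip_point_offset)
a=[cv2.imread(f"pics/{n}0.png") for n in("scene","side")]
E
```

```text
{'clock': 0.0, 'joint_pos': array([-1.19460852,  0.33288056, -0.06473656,  1.46092959,  0.02159271,
        1.34989775, -0.08854632]), 'joint_velocities': array([ 1.22254683e-03, -4.75445722e-04, -1.06089457e-03,  1.70201346e-03,
        1.26878604e-03,  4.38593967e-05, -1.47895234e-03]), 'tau': array([-8.38424967e-05, -6.25462174e+01,  4.89731343e-02, -3.91590106e+01,
        1.62924343e-02,  1.00108815e-02,  1.45895012e-05]), 'position': array([0.24252664, 0.57562317, 0.23051619]), 'ee_rot': array([ 1.98071611e-01,  9.80187295e-01, -7.00102134e-04, -1.17837875e-04]), 'ft_force': array([-0.82212595, -0.08904156,  0.08934548]), 'torque': array([-0.00167141, -0.01477026, -0.00785394]), 'grasp_force': 0.0, 'grip_width': 1.0038100196655522}
scene {'fov_y': 53.922554660686856, 'cx': 250.2423155077905, 'cy': 186.45083002535068, 'camera_from_world': array([[ 0.08987948,  0.99591257,  0.00893514, -0.11155625],
       [-0.80550357,  0.06741328,  0.58874396,  0.36054315],
       [ 0.58573516, -0.06011329,  0.8082702 , -1.6418088 ],
       [ 0.        ,  0.        ,  0.        ,  1.        ]])}
side {'fov_y': 49.02594401242833, 'cx': 259.96783348588315, 'cy': 194.3709230860767, 'camera_from_world': array([[-0.99516154, -0.09746819,  0.01238759,  0.49712022],
       [ 0.07157475, -0.63279691,  0.77100268, -0.04971265],
       [-0.06730941,  0.76815885,  0.63671141, -1.62581635],
       [ 0.        ,  0.        ,  0.        ,  1.        ]])}
wrist {'fov_y': 68.7434805329334, 'cx': 258.1564681397948, 'cy': 194.24516673917714, 'T_tool_cam': array([[-5.73624442e-04,  9.50409254e-01,  3.11001479e-01,
         7.83457264e-02],
       [ 9.99999447e-01,  2.70916349e-04,  1.01653124e-03,
         1.02266489e-03],
       [ 8.81865312e-04,  3.11001890e-01, -9.50408884e-01,
        -1.42822568e-01],
       [ 0.00000000e+00,  0.00000000e+00,  0.00000000e+00,
         1.00000000e+00]])}
0.0187
```

View pics/scene0.png

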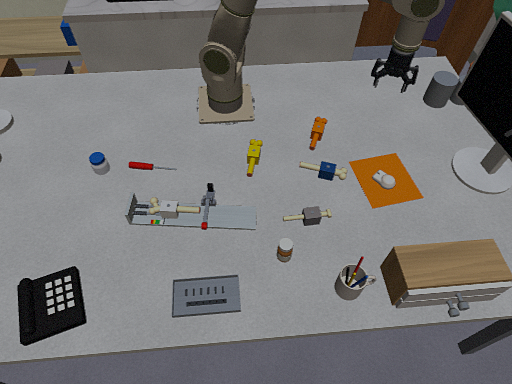

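View pics/side0.png

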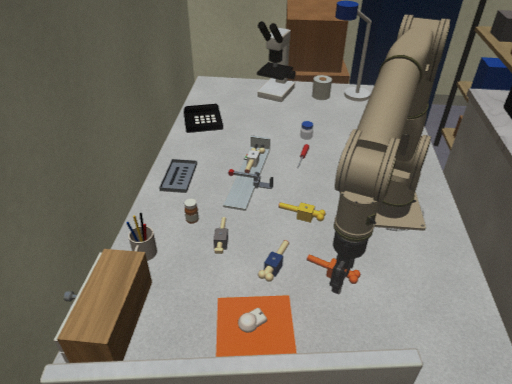

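The scene view shows the jig around (190,212), pressing towards image left. The red knob is at (205,225), so the gate is shut. The knee half's blue block is at (328,171) with its shaft pointing left. Next I'll locate these coarsely from both views.

```bash
cat >h.py <<'E'
import numpy as np,cv2
from workcell import manip
from scipy.spatial.transform import Rotation as R
def cam(n,obs=None):
    p=manip.camera_params(n); f=192/np.tan(np.radians(p['fov_y']/2))
    if n=='wrist':
        T=np.eye(4); T[:3,:3]=R.from_quat(obs['ee_rot']).as_matrix(); T[:3,3]=obs['position']; W=T@p['T_tool_cam']
    else: W=np.linalg.inv(p['camera_from_world'])
    return f,p['cx'],p['cy'],W
def ray(c,u,v):
    f,cx,cy,W=c; return W[:3,3],W[:3,:3]@np.array([(u-cx)/f,-(v-cy)/f,-1])
def plane(c,u,v,z):
    o,d=ray(c,u,v); return o+d*(z-o[2])/d[2]
def tri(c1,p1,c2,p2):
    o1,d1=ray(c1,*p1);o2,d2=ray(c2,*p2)
    s=np.linalg.lstsq(np.c_[d1,-d2],o2-o1,rcond=None)[0]
    a=o1+s[0]*d1;b=o2+s[1]*d2; return (a+b)/2,np.linalg.norm(a-b)
def proj(c,P):
    f,cx,cy,W=c; q=np.linalg.inv(W)@np.r_[P,1]; return cx+f*q[0]/-q[2],cy-f*q[1]/-q[2]
def blobs(im,lo,hi,amin=15):
    m=cv2.inRange(cv2.cvtColor(im,cv2.COLOR_RGB2HSV),lo,hi)
    n,l,s,ce=cv2.connectedComponentsWithStats(m)
    return [(np.round(ce[i],1).tolist(),int(s[i,4]),s[i,:4].tolist()) for i in range(1,n) if s[i,4]>=amin],l
E
python3 - <<'E'
from h import *
for n in("scene","side"):
    im=cv2.imread(f"pics/{n}0.png")[:,:,::-1].copy()
    print(n,'red',blobs(im,(0,150,80),(6,255,255))[0]); print('blue',blobs(im,(105,120,30),(125,255,255))[0])
s=cam("scene")
for u,v,z in[(256,229,.012),(257,207,.012),(134,227,.012),(205,225,.042),(328,171,.03),(303,164,.03),(170,208,.06),(312,215,.03),(285,250,.04),(97,162,.04),(160,167,.01)]:
    print((u,v),plane(s,u,v,z).round(3))
E
```

```text
scene red [([140.3, 165.0], 120, [129, 162, 24, 7]), ([203.9, 225.2], 31, [201, 222, 6, 7])]
blue [([67.4, 33.4], 207, [60, 19, 17, 27]), ([96.4, 158.0], 154, [89, 152, 16, 13]), ([326.6, 170.2], 220, [318, 161, 18, 19]), ([359.7, 280.6], 45, [350, 275, 18, 12])]
side red [([304.5, 149.7], 44, [301, 145, 8, 11])]
blue [([346.5, 9.6], 348, [336, 1, 22, 19]), ([409.8, 10.9], 1489, [365, 0, 97, 44]), ([361.9, 26.2], 17, [360, 23, 5, 9]), ([492.4, 74.8], 985, [472, 57, 40, 33]), ([307.1, 123.7], 51, [302, 121, 11, 6]), ([132.4, 232.0], 38, [127, 222, 11, 19]), ([273.3, 259.1], 135, [265, 252, 17, 15])]
(256, 229) [0.639 0.074 0.012]
(257, 207) [0.552 0.086 0.012]
(134, 227) [ 0.597 -0.332  0.012]
(205, 225) [ 0.627 -0.094  0.042]
(328, 171) [0.429 0.36  0.03 ]
(303, 164) [0.389 0.274 0.03 ]
(170, 208) [ 0.563 -0.206  0.06 ]
(312, 215) [0.612 0.266 0.03 ]
(285, 250) [0.738 0.155 0.04 ]
(97, 162) [ 0.324 -0.484  0.04 ]
(160, 167) [ 0.343 -0.259  0.01 ]
```

```bash

python3 -m inch '[[[-0.1,-0.05,0],[0,0,0]],[[-0.2,-0.1,0],[0,0,0]],[[-0.3,-0.15,0],[0,0,0]],[[-0.4,-0.2,0],[0,0,0]],[[-0.5,-0.25,0],[0,0,0]],[[-0.6,-0.3,0],[0,0,0]],[[-0.7,-0.35,0],[0,0,0]],[[-0.8,-0.4,0],[0,0,0]],[[-0.9,-0.45,0],[0,0,0]],[[-1,-0.5,0],[0,0,0]]]'
python3 -m inch '[[[-0.1,-0.05,0],[0,0,0]],[[-0.2,-0.1,0],[0,0,0]],[[-0.3,-0.15,0],[0,0,0]],[[-0.4,-0.2,0],[0,0,0]],[[-0.5,-0.25,0],[0,0,0]],[[-0.6,-0.3,0],[0,0,0]],[[-0.7,-0.35,0],[0,0,0]],[[-0.8,-0.4,0],[0,0,0]],[[-0.9,-0.45,0],[0,0,0]],[[-1,-0.5,0],[0,0,0]]]'
python3 - <<'E'
from h import *
o=manip.get_obs(); im=manip.camera("wrist"); cv2.imwrite("pics/w1.png",im[:,:,::-1]); np.save("w1.npy",o,allow_pickle=True)
c=cam("wrist",o)
for b in blobs(im,(105,120,30),(125,255,255),100)[0]: print(b,plane(c,*b[0],.05))
E
```

```text
clock: 1.15
position: [0.3013, 0.5075, 0.2313]
ee_rot: [0.198, 0.98, 0.0, -0.0]
ft_force: [-0.6, -0.3, -0.0]
grip_width: 1.002
grasp_force: 0.0
clock: 2.15
position: [0.3595, 0.4396, 0.2313]
ee_rot: [0.198, 0.98, 0.0, -0.0]
ft_force: [0.7, -0.3, -0.8]
grip_width: 1.0
grasp_force: 0.0
([210.9, 242.0], 446, [195, 228, 35, 28]) [0.42126382 0.34824832 0.05      ]
```

View pics/w1.png

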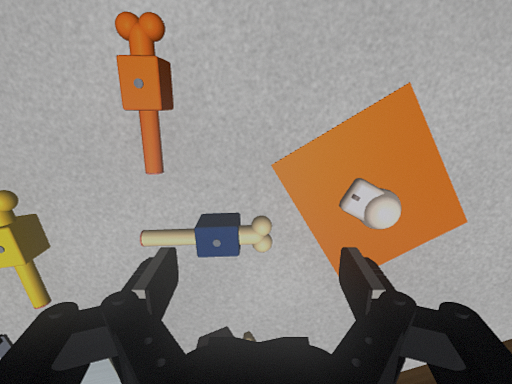

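Blue block at (217,236) with its dark top; shaft runs to its cut end at (143,239), knuckles at (261,233). The orange and yellow look-alikes are separate. I'll compute the knee pose now and head for the jig.

```bash
python3 - <<'E'
from h import *
o=np.load("w1.npy",allow_pickle=True).item();c=cam("wrist",o)
im=cv2.imread("pics/w1.png")[:,:,::-1].copy()
m=cv2.inRange(cv2.cvtColor(im,cv2.COLOR_RGB2HSV),(100,60,20),(130,255,255)); m[:, :180]=0; m[:,255:]=0; m[270:]=0
k=cv2.morphologyEx(m,cv2.MORPH_CLOSE,np.ones((5,5))); ct=max(cv2.findContours(k,0,2)[0],key=cv2.contourArea)
print(cv2.boundingRect(ct))
a=plane(c,143,239,.030);b=plane(c,261,233,.030);d=a-b;print(a,b,np.linalg.norm(d),np.degrees(np.arctan2(d[1],d[0])))
ux=(d/np.linalg.norm(d)); print('centre est',a-ux*.103)
print([plane(c,u,v,.05).round(4) for u,v in((199,213),(240,214),(239,236),(195,231))])
E
python3 -m inch '[[[-0.05,-0.1,0],[0,0,0]],[[-0.1,-0.2,0],[0,0,0]],[[-0.15,-0.3,0],[0,0,0]],[[-0.2,-0.4,0],[0,0,0]],[[-0.25,-0.5,0],[0,0,0]],[[-0.3,-0.6,0],[0,0,0]],[[-0.35,-0.7,0],[0,0,0]],[[-0.4,-0.8,0],[0,0,0]],[[-0.45,-0.9,0],[0,0,0]],[[-0.5,-1,0],[0,0,0]]]'
python3 -m inch '[[[-0.05,-0.1,0],[0,0,-0.04]],[[-0.1,-0.2,0],[0,0,-0.08]],[[-0.15,-0.3,0],[0,0,-0.12]],[[-0.2,-0.4,0],[0,0,-0.16]],[[-0.25,-0.5,0],[0,0,-0.2]],[[-0.3,-0.6,0],[0,0,-0.24]],[[-0.35,-0.7,0],[0,0,-0.28]],[[-0.4,-0.8,0],[0,0,-0.32]],[[-0.45,-0.9,0],[0,0,-0.36]],[[-0.5,-1,0],[0,0,-0.38]]]'
```

```text
(194, 223, 45, 34)
[0.38948974 0.2574721  0.03      ] [0.44359242 0.40897683 0.03      ] 0.16087505979340172 -109.65175978684677
centre est [0.42412889 0.35447276 0.03      ]
[array([0.3794, 0.3522, 0.05  ]), array([0.4004, 0.3986, 0.05  ]), array([0.4275, 0.3851, 0.05  ]), array([0.3994, 0.3364, 0.05  ])]
clock: 3.2
position: [0.3649, 0.3501, 0.2313]
ee_rot: [0.198, 0.98, 0.0, 0.0]
ft_force: [-0.2, -0.1, 0.1]
grip_width: 0.998
grasp_force: 0.0
clock: 4.2
position: [0.3707, 0.2609, 0.2313]
ee_rot: [0.05, 0.999, 0.0, 0.0]
ft_force: [-0.7, -0.2, 0.9]
grip_width: 1.001
grasp_force: 0.0
```

```bash

python3 -m inch '[[[-0.1,-0.1,0],[0,0,0]],[[-0.2,-0.2,0],[0,0,0]],[[-0.3,-0.3,0],[0,0,0]],[[-0.4,-0.4,0],[0,0,0]],[[-0.5,-0.5,0],[0,0,0]],[[-0.6,-0.6,0],[0,0,0]],[[-0.7,-0.7,0],[0,0,0]],[[-0.8,-0.8,0],[0,0,0]],[[-0.9,-0.9,0],[0,0,0]],[[-1,-0.95,0],[0,0,0]]]' |grep pos
python3 -m inch '[[[-0.1,-0.1,0],[0,0,0]],[[-0.2,-0.2,0],[0,0,0]],[[-0.3,-0.3,0],[0,0,0]],[[-0.4,-0.4,0],[0,0,0]],[[-0.5,-0.5,0],[0,0,0]],[[-0.6,-0.6,0],[0,0,0]],[[-0.7,-0.7,0],[0,0,0]],[[-0.8,-0.8,0],[0,0,0]],[[-0.9,-0.9,0],[0,0,0]],[[-1,-0.95,0],[0,0,0]]]' |grep pos
python3 -m inch '[[[-0.1,-0.1,0],[0,0,0]],[[-0.2,-0.2,0],[0,0,0]],[[-0.3,-0.3,0],[0,0,0]],[[-0.4,-0.4,0],[0,0,0]],[[-0.5,-0.5,0],[0,0,0]],[[-0.6,-0.6,0],[0,0,0]],[[-0.7,-0.7,0],[0,0,0]],[[-0.8,-0.8,0],[0,0,0]],[[-0.9,-0.9,0],[0,0,0]],[[-1,-0.95,0],[0,0,0]]]' |grep pos
python3 -m inch '[[[-0.1,-0.1,0],[0,0,0]],[[-0.2,-0.2,0],[0,0,0]],[[-0.3,-0.3,0],[0,0,0]],[[-0.4,-0.4,0],[0,0,0]],[[-0.5,-0.5,0],[0,0,0]],[[-0.6,-0.6,0],[0,0,0]],[[-0.7,-0.7,0],[0,0,0]],[[-0.8,-0.8,0],[0,0,0]],[[-0.9,-0.8,0],[0,0,0]],[[-1,-0.8,0],[0,0,0]]]'
python3 - <<'E'
from h import *
o=manip.get_obs(); im=manip.camera("wrist"); cv2.imwrite("pics/w2.png",im[:,:,::-1]); np.save("w2.npy",o,allow_pickle=True)
print(o['joint_pos']);c=cam("wrist",o)
for b in blobs(im,(0,150,80),(6,255,255),50)[0]: print(b,plane(c,*b[0],.042))
E
```

```text
position: [0.4433, 0.177, 0.2314]
position: [0.5153, 0.0933, 0.2314]
position: [0.5872, 0.0095, 0.2313]
clock: 8.2
position: [0.6604, -0.061, 0.2312]
ee_rot: [0.05, 0.999, 0.0, -0.0]
ft_force: [-0.2, -0.3, 0.9]
grip_width: 1.001
grasp_force: 0.0
[-0.31593312  0.44047002  0.47650329  1.37148992 -0.20091434  1.37741751
  1.6302767 ]
([79.0, 120.6], 66, [76, 115, 8, 12]) [ 0.58166678 -0.25920448  0.042     ]
([222.7, 149.1], 260, [215, 140, 16, 19]) [ 0.63065485 -0.09985053  0.042     ]
```

View pics/w2.png

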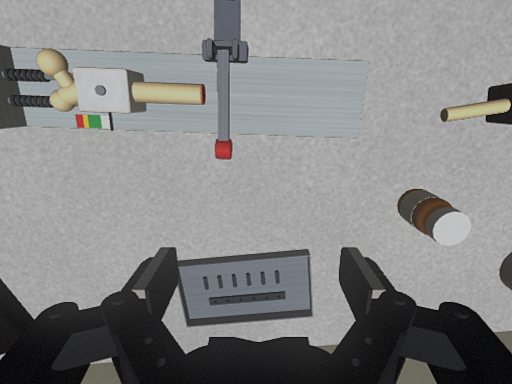

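The jig is in clear view: the knob at (223,149), the fixed cut face at (204,94), the bed end corners at (369,61) and (361,138), and the scale at (95,121).

```bash
python3 - <<'E'
from h import *
o=np.load("w2.npy",allow_pickle=True).item();c=cam("wrist",o)
im=cv2.imread("pics/w2.png");g=cv2.GaussianBlur(cv2.cvtColor(im,cv2.COLOR_BGR2HSV),(3,3),0)[:,:,1].astype(float)
# bed edges by saturation step in columns
print([ [int(x) for x in g[45:75,c0][::3]] for c0 in(260,340)],[[int(x) for x in g[125:150,c0][::3]] for c0 in(150,340)])
for n,p in dict(A=(369,61),B=(361,138)).items(): print(n,plane(c,*p,.012).round(4))
for cols,r0,r1 in((range(255,360,5),40,75),(range(120,350,5),122,150)):
    P=[]
    for u in cols:
        s=g[r0:r1,u]; v=r0+np.argmax(np.abs(s[2:]-s[:-2]))+1
        P.append(plane(c,u,v,.012)[:2])
    P=np.array(P,np.float32); l=cv2.fitLine(P,cv2.DIST_HUBER,0,.01,.01).ravel(); l[:2]*=-np.sign(l[1]); n=np.array([-l[1],l[0]]); print('ang',np.degrees(np.arctan2(l[1],l[0])),'pt',l[2:], 'res',np.std((P-l[2:])@n), 'normal off',n@l[2:])
print('cut',plane(c,204,94,.042),'shaft mid',plane(c,140,91,.042))
b=o; print(R.from_quat(o['ee_rot']).as_matrix().round(4))
E
```

```text
[[2, 2, 2, 1, 11, 18, 18, 18, 18, 19], [2, 2, 2, 3, 2, 12, 18, 18, 18, 18]] [[17, 16, 5, 2, 2, 1, 2, 1, 2], [18, 18, 18, 19, 10, 1, 1, 2, 2]]
A [0.5498 0.0813 0.012 ]
B [0.6387 0.0731 0.012 ]
ang -97.89998 pt [0.54017687 0.00848164] res 0.0004250131 normal off 0.5338846
ang -97.71992 pt [ 0.6152336 -0.0931327] res 0.0028199428 normal off 0.62216806
cut [ 0.56772579 -0.11199407  0.042     ] shaft mid [ 0.55744003 -0.18224649  0.042     ]
[[-9.949e-01  1.004e-01 -1.000e-04]
 [ 1.004e-01  9.949e-01  3.000e-04]
 [ 1.000e-04  3.000e-04 -1.000e+00]]
```

```bash

python3 -m inch '[[[0.05,-0.1,0.1],[0,0,0]],[[0.1,-0.2,0.2],[0,0,0.01]],[[0.15,-0.3,0.3],[0,0,0.02]],[[0.2,-0.4,0.4],[0,0,0.03]],[[0.25,-0.5,0.5],[0,0,0.045]],[[0.3,-0.5,0.6],[0,0,0.045]],[[0.3,-0.5,0.7],[0,0,0.045]],[[0.3,-0.5,0.8],[0,0,0.045]],[[0.3,-0.5,0.9],[0,0,0.045]],[[0.3,-0.5,1],[0,0,0.045]]]' 0.6 30 |grep pos
python3 -m inch '[[[0,0,0.1],[0,0,0]],[[0,0,0.2],[0,0,0]],[[0,0,0.3],[0,0,0]],[[0,0,0.4],[0,0,0]],[[0,0,0.5],[0,0,0]],[[0,0,0.6],[0,0,0]],[[0,0,0.7],[0,0,0]],[[0,0,0.75],[0,0,0]],[[0,0,0.75],[0,0,0]],[[0,0,0.75],[0,0,0]]]'
python3 - <<'E'
from h import *
o=manip.get_obs(); im=manip.camera("wrist"); cv2.imwrite("pics/w3.png",im[:,:,::-1])
print(o['position'],o['ee_rot']);c=cam("wrist",o)
for b in blobs(im,(0,150,60),(6,255,255),50)[0]: print(b,plane(c,*b[0],.05))
print(proj(c,o['position']))
E
```

```text
position: [0.6321, -0.098, 0.1505]
clock: 10.25
position: [0.6321, -0.0984, 0.0915]
ee_rot: [0.068, 0.998, 0.0, 0.0]
ft_force: [0.2, -0.5, 0.0]
grip_width: 0.595
grasp_force: 0.0
[ 0.63208109 -0.09841614  0.09151134] [6.78100806e-02 9.97698231e-01 3.29564062e-05 1.78856101e-04]
([30.7, 173.4], 131, [25, 167, 13, 14]) [ 0.57896499 -0.24566006  0.05      ]
([256.3, 215.7], 551, [245, 202, 24, 26]) [ 0.63012418 -0.09907681  0.05      ]
(np.float64(257.41869534244603), np.float64(246.64960015421306))
```

View pics/w3.png

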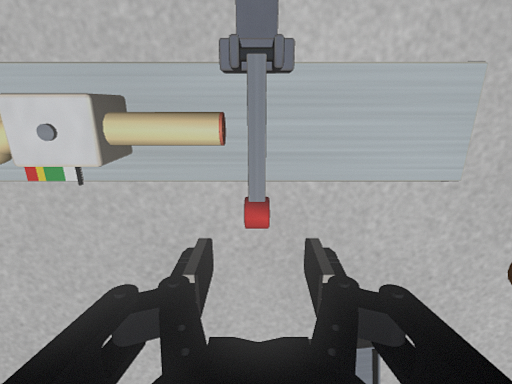

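The knob at (256,216) is centred between the fingers, and the bar is vertical in the picture. I'll descend and pinch it.

```bash

python3 -m inch '[[[0,0,0.1],[0,0,0]],[[0,0,0.2],[0,0,0]],[[0,0,0.3],[0,0,0]],[[0,0,0.4],[0,0,0]],[[0,0,0.5],[0,0,0]],[[0,0,0.6],[0,0,0]],[[0,0,0.7],[0,0,0]],[[0,0,0.78],[0,0,0]],[[0,0,0.78],[0,0,0]],[[0,0,0.78],[0,0,0]]]'
python3 -m inch '[[[0,0,0],[0,0,0]],[[0,0,0],[0,0,0]],[[0,0,0],[0,0,0]],[[0,0,0],[0,0,0]],[[0,0,0],[0,0,0]],[[0,0,0],[0,0,0]],[[0,0,0],[0,0,0]],[[0,0,0],[0,0,0]],[[0,0,0],[0,0,0]],[[0,0,0],[0,0,0]]]' 0 25
python3 - <<'E'
from h import *
o=manip.get_obs();
Rm=R.from_quat(o['ee_rot']).as_matrix();print(Rm.round(3))
r=.105
for a0,a1 in((0,.7),(.7,1.4),(1.4,2.1),(2.1,2.7)):
    print(a0,[ (round(r*(np.cos(a0)-np.cos(a))/.08,2), round(-r*(np.sin(a)-np.sin(a0))/.08,2)) for a in np.linspace(a0,a1,11)[1:]])
E
```

```text
clock: 11.3
position: [0.632, -0.0984, 0.0289]
ee_rot: [0.068, 0.998, 0.0, 0.0]
ft_force: [-0.0, -0.4, -0.0]
grip_width: 0.598
grasp_force: 0.0
clock: 12.3
position: [0.6321, -0.0995, 0.0294]
ee_rot: [0.068, 0.998, -0.0, 0.0]
ft_force: [-1.4, -5.0, 5.2]
grip_width: 0.207
grasp_force: 30.5
[[-0.991  0.136  0.001]
 [ 0.136  0.991 -0.001]
 [-0.001 -0.001 -1.   ]]
0 [(np.float64(0.0), np.float64(-0.09)), (np.float64(0.01), np.float64(-0.18)), (np.float64(0.03), np.float64(-0.27)), (np.float64(0.05), np.float64(-0.36)), (np.float64(0.08), np.float64(-0.45)), (np.float64(0.11), np.float64(-0.54)), (np.float64(0.15), np.float64(-0.62)), (np.float64(0.2), np.float64(-0.7)), (np.float64(0.25), np.float64(-0.77)), (np.float64(0.31), np.float64(-0.85))]
0.7 [(np.float64(0.06), np.float64(-0.07)), (np.float64(0.13), np.float64(-0.13)), (np.float64(0.2), np.float64(-0.19)), (np.float64(0.27), np.float64(-0.24)), (np.float64(0.35), np.float64(-0.29)), (np.float64(0.43), np.float64(-0.34)), (np.float64(0.52), np.float64(-0.37)), (np.float64(0.6), np.float64(-0.4)), (np.float64(0.69), np.float64(-0.43)), (np.float64(0.78), np.float64(-0.45))]
1.4 [(np.float64(0.09), np.float64(-0.01)), (np.float64(0.18), np.float64(-0.02)), (np.float64(0.27), np.float64(-0.02)), (np.float64(0.37), np.float64(-0.01)), (np.float64(0.46), np.float64(0.0)), (np.float64(0.55), np.float64(0.02)), (np.float64(0.63), np.float64(0.05)), (np.float64(0.72), np.float64(0.08)), (np.float64(0.8), np.float64(0.12)), (np.float64(0.89), np.float64(0.16))]
2.1 [(np.float64(0.07), np.float64(0.04)), (np.float64(0.13), np.float64(0.09)), (np.float64(0.19), np.float64(0.14)), (np.float64(0.25), np.float64(0.19)), (np.float64(0.31), np.float64(0.25)), (np.float64(0.36), np.float64(0.31)), (np.float64(0.4), np.float64(0.37)), (np.float64(0.45), np.float64(0.43)), (np.float64(0.49), np.float64(0.5)), (np.float64(0.52), np.float64(0.57))]
```

```bash

python3 -m inch '[[[0,-0.01,-0.09],[0,0,0]],[[0.01,-0.01,-0.18],[0,0,0]],[[0.03,-0.01,-0.27],[0,0,0]],[[0.05,-0.01,-0.36],[0,0,0]],[[0.08,-0.01,-0.45],[0,0,0]],[[0.11,-0.01,-0.54],[0,0,0]],[[0.15,-0.01,-0.62],[0,0,0]],[[0.2,-0.01,-0.7],[0,0,0]],[[0.25,-0.01,-0.77],[0,0,0]],[[0.31,-0.01,-0.85],[0,0,0]]]'
python3 -m inch '[[[0.06,0,-0.07],[0,0,0]],[[0.13,0,-0.13],[0,0,0]],[[0.2,0,-0.19],[0,0,0]],[[0.27,0,-0.24],[0,0,0]],[[0.35,0,-0.29],[0,0,0]],[[0.43,0,-0.34],[0,0,0]],[[0.52,0,-0.37],[0,0,0]],[[0.6,0,-0.4],[0,0,0]],[[0.69,0,-0.43],[0,0,0]],[[0.78,0,-0.45],[0,0,0]]]'
python3 - <<'E'
from h import *
im=manip.camera("wrist"); cv2.imwrite("pics/w4.png",im[:,:,::-1]); print(blobs(im,(0,150,60),(6,255,255),50)[0])
E
```

```text
clock: 13.3
position: [0.6064, -0.096, 0.0971]
ee_rot: [0.068, 0.998, -0.0, -0.0]
ft_force: [-1.4, -4.6, -6.2]
grip_width: 0.208
grasp_force: 27.0
clock: 14.3
position: [0.5459, -0.0877, 0.134]
ee_rot: [0.068, 0.998, -0.0, 0.001]
ft_force: [1.1, -5.0, -1.1]
grip_width: 0.2
grasp_force: 25.8
[([257.8, 271.7], 1211, [241, 252, 35, 38])]
```

```bash

python3 -m inch '[[[0.09,0,-0.01],[0,0,0]],[[0.18,0,-0.02],[0,0,0]],[[0.27,0,-0.02],[0,0,0]],[[0.37,0,-0.01],[0,0,0]],[[0.46,0,0],[0,0,0]],[[0.55,0,0.02],[0,0,0]],[[0.63,0,0.05],[0,0,0]],[[0.72,0,0.08],[0,0,0]],[[0.8,0,0.12],[0,0,0]],[[0.89,0,0.16],[0,0,0]]]'
python3 -m inch '[[[0.07,0,0.04],[0,0,0]],[[0.13,0,0.09],[0,0,0]],[[0.19,0,0.14],[0,0,0]],[[0.25,0,0.19],[0,0,0]],[[0.31,0,0.25],[0,0,0]],[[0.36,0,0.31],[0,0,0]],[[0.4,0,0.37],[0,0,0]],[[0.45,0,0.43],[0,0,0]],[[0.49,0,0.5],[0,0,0]],[[0.52,0,0.57],[0,0,0]]]'
python3 - <<'E'
from h import *
o=manip.get_obs();im=manip.camera("wrist"); cv2.imwrite("pics/w5.png",im[:,:,::-1]); print(blobs(im,(0,150,60),(6,255,255),50)[0]); print(o['joint_pos'])
E
```

```text
clock: 15.35
position: [0.4765, -0.0782, 0.1225]
ee_rot: [0.068, 0.998, 0.0, 0.002]
ft_force: [-2.3, -6.5, 9.9]
grip_width: 0.206
grasp_force: 31.1
clock: 16.35
position: [0.4325, -0.0723, 0.0751]
ee_rot: [0.068, 0.998, 0.0, -0.001]
ft_force: [-13.4, -5.1, 13.0]
grip_width: 0.205
grasp_force: 45.7
[([257.9, 289.9], 1591, [239, 267, 39, 45])]
[-0.39772921  0.07879645  0.47959779  2.12979244 -0.04555059  0.94439013
  1.54207788]
```

```bash

python3 -m inch '[[[0,0,0],[0,0,0]],[[0,0,0],[0,0,0]],[[0,0,0],[0,0,0]],[[0,0,0],[0,0,0]],[[0,0,-0.1],[0,0,0]],[[0,0,-0.2],[0,0,0]],[[0,0,-0.35],[0,0,0]],[[0,0,-0.5],[0,0,0]],[[0,0,-0.65],[0,0,0]],[[0,0,-0.8],[0,0,0]]]' 0.6
python3 - <<'E'
from h import *
o=manip.get_obs();im=manip.camera("wrist"); cv2.imwrite("pics/w6.png",im[:,:,::-1]);c=cam("wrist",o)
for b in blobs(im,(0,150,60),(6,255,255),50)[0]: print(b,plane(c,*b[0],.066))
def J(x,y,z): return np.array([.5681,-.1116,z])+x*np.array([-.1357,-.9907,0])+y*np.array([.9907,-.1357,0])
print(J(-.022,-.148,.062),proj(c,J(-.022,-.148,.062)))
E
python3 -m inch '[[[0,0.1,-0.1],[0,0,0.07]],[[0.05,0.2,-0.2],[0,0,0.14]],[[0.07,0.3,-0.3],[0,0,0.21]],[[0.1,0.4,-0.4],[0,0,0.28]],[[0.12,0.5,-0.5],[0,0,0.35]],[[0.15,0.6,-0.6],[0,0,0.43]],[[0.17,0.7,-0.7],[0,0,0.51]],[[0.2,0.8,-0.8],[0,0,0.59]],[[0.22,0.9,-0.9],[0,0,0.67]],[[0.25,1,-1],[0,0,0.75]]]' 1
python3 -m inch '[[[0.1,0.09,0],[0,0,0.07]],[[0.2,0.18,0],[0,0,0.14]],[[0.3,0.27,0],[0,0,0.21]],[[0.4,0.36,0],[0,0,0.28]],[[0.5,0.45,0],[0,0,0.35]],[[0.6,0.54,0],[0,0,0.43]],[[0.7,0.65,0],[0,0,0.51]],[[0.8,0.75,0],[0,0,0.59]],[[0.9,0.85,0],[0,0,0.67]],[[1,0.93,0],[0,0,0.75]]]' |grep -A1 pos
python3 -m inch '[[[0.1,0.02,0],[0,0,0.07]],[[0.2,0.04,0],[0,0,0.14]],[[0.3,0.06,0],[0,0,0.21]],[[0.4,0.08,0],[0,0,0.28]],[[0.5,0.1,0],[0,0,0.35]],[[0.6,0.12,0],[0,0,0.43]],[[0.7,0.13,0],[0,0,0.51]],[[0.8,0.14,0],[0,0,0.59]],[[0.9,0.15,0],[0,0,0.67]],[[1,0.16,0],[0,0,0.76]]]' |grep -A1 pos
```

```text
clock: 17.4
position: [0.4338, -0.0721, 0.1399]
ee_rot: [0.068, 0.998, 0.0, 0.0]
ft_force: [-0.4, -0.0, -0.0]
grip_width: 0.601
grasp_force: 0.0
([2.5, 122.5], 119, [0, 109, 12, 25]) [ 0.34462539 -0.25286958  0.066     ]
([257.4, 192.4], 469, [247, 181, 22, 24]) [ 0.42506353 -0.0711096   0.066     ]
[ 0.4244618 -0.069721   0.062    ] (np.float64(258.98555779444564), np.float64(190.00842052689677))
clock: 18.45
position: [0.4245, 0.0102, 0.219]
ee_rot: [0.356, 0.935, 0.0, 0.0]
ft_force: [0.5, 0.4, 0.3]
grip_width: 0.997
grasp_force: 0.0
position: [0.414, 0.1191, 0.2187]
ee_rot: [0.612, 0.791, 0.0, -0.0]
position: [0.406, 0.1995, 0.2186]
ee_rot: [0.817, 0.576, -0.0, 0.0]
```

View pics/w6.png

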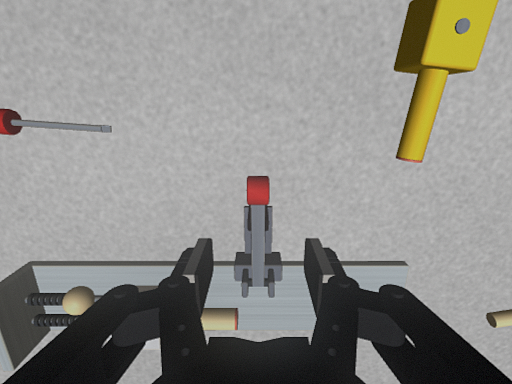

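The gate lies open on its stop: the knob is at (257,192), against a prediction of (259,190). Next is a close look at the knee.

```bash

python3 -m inch '[[[0.1,-0.04,0.03],[0,0,0]],[[0.2,-0.08,0.06],[0,0,0]],[[0.3,-0.12,0.09],[0,0,0]],[[0.4,-0.16,0.12],[0,0,0]],[[0.5,-0.2,0.15],[0,0,0]],[[0.6,-0.25,0.2],[0,0,0]],[[0.7,-0.3,0.25],[0,0,0]],[[0.8,-0.35,0.3],[0,0,0]],[[0.9,-0.42,0.3],[0,0,0]],[[0.9,-0.42,0.3],[0,0,0]]]'
python3 - <<'E'
from h import *
o=manip.get_obs();im=manip.camera("wrist"); cv2.imwrite("pics/w7.png",im[:,:,::-1]); np.save("w7.npy",o,allow_pickle=True);c=cam("wrist",o)
for b in blobs(im,(100,60,20),(130,255,255),200)[0]: print(b,plane(c,*b[0],.05))
E
```

```text
clock: 21.45
position: [0.3978, 0.2798, 0.1944]
ee_rot: [0.816, 0.578, -0.0, -0.0]
ft_force: [0.4, 0.1, 0.4]
grip_width: 1.0
grasp_force: 0.0
([256.7, 102.0], 2530, [235, 73, 46, 60]) [0.4245968  0.35605149 0.05      ]
```

View pics/w7.png

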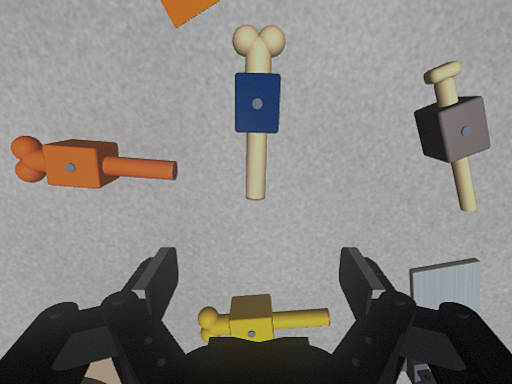

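```bash

python3 - <<'E'
from h import *
o=np.load("w7.npy",allow_pickle=True).item();c=cam("wrist",o)
im=cv2.imread("pics/w7.png")[:,:,::-1].copy()
m=cv2.inRange(cv2.cvtColor(im,cv2.COLOR_RGB2HSV),(10,40,120),(35,160,255))
P=[]
for v in list(range(138,192,3)):
    u=np.where(m[v,225:295])[0]
    if len(u)>8: P.append(plane(c,225+(u[0]+u[-1])/2,v,.032)[:2])
P=np.array(P,np.float32);l=cv2.fitLine(P,cv2.DIST_HUBER,0,.01,.01).ravel();l[:2]*=-np.sign(l[1]);print('shaft ang',np.degrees(np.arctan2(l[1],l[0])),l[2:],len(P))
p=np.array([.4246,.3560]);n=np.array([-l[1],l[0]]);print('centre off shaft line',n@(p-l[2:]))
q=o['ee_rot'];print('tool y ang',np.degrees(np.arctan2(*R.from_quat(q).as_matrix()[[1,0],1])),'cut',plane(c,256,197,.03), (plane(c,256,197,.03)[:2]-p)@l[:2])
E
python3 -m inch '[[[0.1,0,0.06],[0,0,0]],[[0.2,0,0.12],[0,0,0]],[[0.3,0,0.18],[0,0,0]],[[0.4,0,0.24],[0,0,0]],[[0.5,0,0.3],[0,0,0]],[[0.6,0,0.36],[0,0,0]],[[0.7,0,0.42],[0,0,0]],[[0.8,0,0.48],[0,0,0]],[[0.9,0,0.54],[0,0,0]],[[1,0,0.6],[0,0,0]]]'
```

```text
shaft ang -111.109314 [0.40162084 0.29381037] 18
centre off shaft line -0.0009603646318169743
tool y ang -19.36304811807657 cut [0.38891962 0.25802321 0.03      ] 0.10425228926195727
clock: 22.5
position: [0.4253, 0.3544, 0.1461]
ee_rot: [0.817, 0.577, 0.0, -0.0]
ft_force: [0.7, -0.1, 0.7]
grip_width: 0.999
grasp_force: 0.0
```

```bash

python3 -m inch '[[[0,0,0.1],[0,0,0]],[[0.02,0,0.2],[0,0,0.01]],[[0.02,0,0.3],[0,0,0.02]],[[0.02,0,0.4],[0,0,0.03]],[[0.02,0,0.5],[0,0,0.03]],[[0.02,0,0.6],[0,0,0.03]],[[0.02,0,0.7],[0,0,0.03]],[[0.02,0,0.8],[0,0,0.03]],[[0.02,0,0.9],[0,0,0.03]],[[0.02,0,1],[0,0,0.03]]]' |grep -A1 pos
python3 -m inch '[[[0,0,0.1],[0,0,0]],[[0,0,0.2],[0,0,0]],[[0,0,0.3],[0,0,0]],[[0,0,0.4],[0,0,0]],[[0,0,0.5],[0,0,0]],[[0,0,0.6],[0,0,0]],[[0,0,0.67],[0,0,0]],[[0,0,0.67],[0,0,0]],[[0,0,0.67],[0,0,0]],[[0,0,0.67],[0,0,0]]]'
python3 -m inch '[[[0,0,0],[0,0,0]],[[0,0,0],[0,0,0]],[[0,0,0],[0,0,0]],[[0,0,0],[0,0,0]],[[0,0,0],[0,0,0]],[[0,0,0],[0,0,0]],[[0,0,0],[0,0,0]],[[0,0,0],[0,0,0]],[[0,0,0],[0,0,0]],[[0,0,0],[0,0,0]]]' 0 80
python3 - <<'E'
from h import *
o=manip.get_obs();im=manip.camera("wrist"); cv2.imwrite("pics/w8.png",im[:,:,::-1]); np.save("w8.npy",o,allow_pickle=True)
print(R.from_quat(o['ee_rot']).as_matrix().round(4),o['position'],o['joint_pos'])
E
```

```text
position: [0.4256, 0.3552, 0.0658]
ee_rot: [0.823, 0.568, -0.0, -0.0]
clock: 24.5
position: [0.4259, 0.3555, 0.0133]
ee_rot: [0.823, 0.568, 0.0, -0.0]
ft_force: [0.2, -0.1, 0.0]
grip_width: 1.0
grasp_force: 0.0
clock: 25.5
position: [0.4258, 0.3556, 0.0134]
ee_rot: [0.823, 0.568, 0.0, -0.0]
ft_force: [-1.0, 0.1, 5.1]
grip_width: 0.498
grasp_force: 82.3
[[ 3.553e-01  9.347e-01  4.000e-04]
 [ 9.347e-01 -3.553e-01  7.000e-04]
 [ 8.000e-04  1.000e-04 -1.000e+00]] [0.42577814 0.35564964 0.01336826] [-0.73403357  0.40576346 -0.05193079  1.85965333  0.02641152  0.87604186
 -1.16191646]
```

```bash

python3 -m inch '[[[0,0,-0.15],[0,0,0]],[[0,0,-0.3],[0,0,0]],[[0,0,-0.5],[0,0,0]],[[-0.1,0.1,-0.7],[0,0,0]],[[-0.2,0.2,-0.9],[0,0,0]],[[-0.3,0.3,-1],[0,0,0]],[[-0.4,0.4,-1],[0,0,0]],[[-0.5,0.55,-1],[0,0,0]],[[-0.65,0.7,-1],[0,0,0]],[[-0.785,0.835,-1],[0,0,0]]]'
python3 -m inch '[[[-0.08,0.08,0],[0,0,0]],[[-0.16,0.16,0],[0,0,0]],[[-0.24,0.25,0],[0,0,0]],[[-0.32,0.33,0],[0,0,0]],[[-0.4,0.42,0],[0,0,0]],[[-0.48,0.5,0],[0,0,0]],[[-0.56,0.58,0],[0,0,0]],[[-0.64,0.67,0],[0,0,0]],[[-0.72,0.75,0],[0,0,0]],[[-0.785,0.835,0],[0,0,0]]]' |grep -A1 pos
python3 -m inch '[[[-0.08,0.08,0],[0,0,0]],[[-0.16,0.16,0],[0,0,0]],[[-0.24,0.25,0],[0,0,0]],[[-0.32,0.33,0],[0,0,0]],[[-0.4,0.42,0],[0,0,0]],[[-0.48,0.5,0],[0,0,0]],[[-0.56,0.58,0],[0,0,0]],[[-0.64,0.67,0],[0,0,0]],[[-0.72,0.75,0],[0,0,0]],[[-0.785,0.835,0],[0,0,0]]]' |grep -A1 pos
python3 -m inch '[[[-0.08,0.08,0],[0,0,-0.03]],[[-0.16,0.16,0],[0,0,-0.06]],[[-0.24,0.25,0],[0,0,-0.09]],[[-0.32,0.33,0],[0,0,-0.12]],[[-0.4,0.42,0],[0,0,-0.15]],[[-0.48,0.5,0],[0,0,-0.18]],[[-0.56,0.58,0],[0,0,-0.21]],[[-0.64,0.67,0],[0,0,-0.24]],[[-0.72,0.75,0],[0,0,-0.27]],[[-0.785,0.835,0],[0,0,-0.29]]]'
python3 - <<'E'
from h import *
o=manip.get_obs();im=manip.camera("wrist"); cv2.imwrite("pics/w9.png",im[:,:,::-1]); np.save("w9.npy",o,allow_pickle=True)
print(R.from_quat(o['ee_rot']).as_matrix().round(4),o['position'],o['joint_pos'])
E
```

```text
clock: 26.55
position: [0.4661, 0.271, 0.092]
ee_rot: [0.823, 0.567, -0.001, 0.0]
ft_force: [1.0, 0.0, -3.0]
grip_width: 0.503
grasp_force: 81.8
position: [0.5062, 0.1896, 0.0929]
ee_rot: [0.823, 0.568, -0.0, -0.0]
position: [0.5463, 0.1071, 0.0929]
ee_rot: [0.823, 0.568, -0.0, -0.0]
clock: 29.55
position: [0.5864, 0.0247, 0.0928]
ee_rot: [0.753, 0.658, -0.0, -0.0]
ft_force: [0.5, -0.6, -3.0]
grip_width: 0.503
grasp_force: 81.8
[[ 1.345e-01  9.909e-01 -1.000e-04]
 [ 9.909e-01 -1.345e-01  0.000e+00]
 [ 0.000e+00 -1.000e-04 -1.000e+00]] [0.58636079 0.0247004  0.09283473] [-0.21739892  0.36167607  0.11784425  1.73032092 -0.04794067  1.0524559
 -0.21821558]
```

View pics/w9.png

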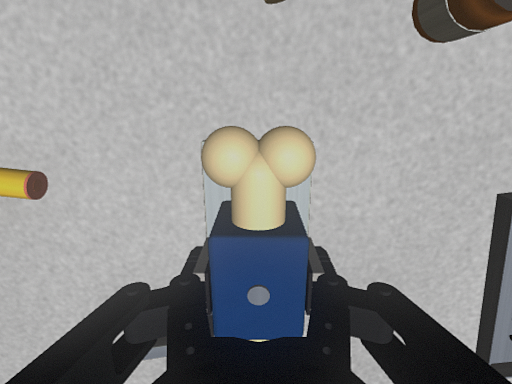

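Knee centred over the bed: the bed end corners at (204,141) and (313,141) are symmetric about the knee's axis at 258. I'll lower it and advance.

```bash

python3 -m inch '[[[0,0,0.1],[0,0,0]],[[0,0,0.2],[0,0,0]],[[0,0,0.3],[0,0,0]],[[0,0,0.4],[0,0,0]],[[0,0,0.5],[0,0,0]],[[0,0,0.6],[0,0,0]],[[0,0,0.7],[0,0,0]],[[0,0,0.77],[0,0,0]],[[0,0,0.81],[0,0,0]],[[0,0,0.83],[0,0,0]]]'
python3 - <<'E'
from h import *
for n in("scene","side"): cv2.imwrite(f"pics/{n}1.png",manip.camera(n)[:,:,::-1])
a=cv2.imread("pics/scene1.png")[180:250,120:280];b=cv2.imread("pics/side1.png")[120:230,200:310]
cv2.imwrite("pics/cmp1.png",np.vstack([cv2.resize(a,(640,280),interpolation=3),cv2.resize(np.hstack([b,0*b])[:, :],(640,320),interpolation=3)]))
E
```

```text
clock: 30.6
position: [0.5861, 0.0255, 0.0262]
ee_rot: [0.753, 0.658, -0.0, -0.0]
ft_force: [0.0, -0.1, -4.8]
grip_width: 0.506
grasp_force: 81.8
```

View pics/cmp1.png

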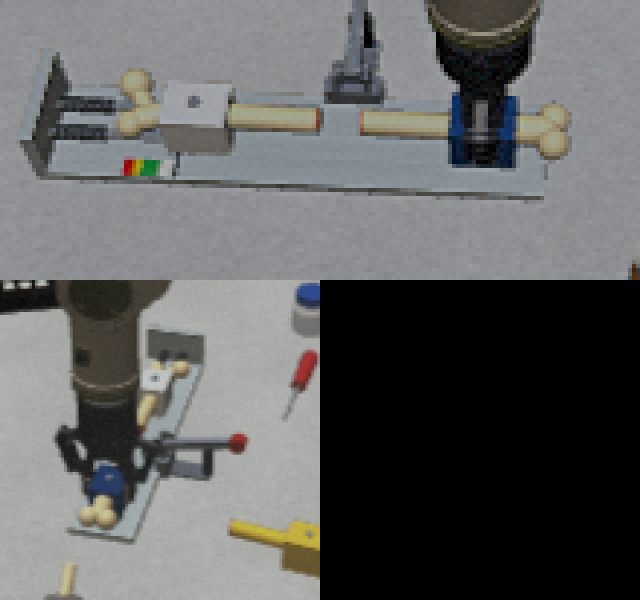

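The gap is about 36 mm and the two shafts are in line within about 1.5 mm. The gate is open. I'll press slowly.

```bash

python3 -m inch '[[[-0.05,0,0],[0,0,0]],[[-0.1,0,0],[0,0,0]],[[-0.15,0,0],[0,0,0]],[[-0.2,0,0],[0,0,0]],[[-0.24,0,0],[0,0,0]],[[-0.28,0,0],[0,0,0]],[[-0.32,0,0],[0,0,0]],[[-0.35,0,0],[0,0,0]],[[-0.38,0,0],[0,0,0]],[[-0.4,0,0],[0,0,0]]]'
python3 -m inch '[[[-0.02,0,0],[0,0,0]],[[-0.04,0,0],[0,0,0]],[[-0.06,0,0],[0,0,0]],[[-0.08,0,0],[0,0,0]],[[-0.1,0,0],[0,0,0]],[[-0.12,0,0],[0,0,0]],[[-0.14,0,0],[0,0,0]],[[-0.16,0,0],[0,0,0]],[[-0.17,0,0],[0,0,0]],[[-0.18,0,0],[0,0,0]]]'
```

```text
clock: 31.7
position: [0.5817, -0.0065, 0.0265]
ee_rot: [0.753, 0.657, 0.0, -0.0]
ft_force: [0.5, 0.2, -3.0]
grip_width: 0.503
grasp_force: 81.8
clock: 32.7
position: [0.5799, -0.0197, 0.0265]
ee_rot: [0.753, 0.658, 0.0, -0.0]
ft_force: [-0.4, 6.4, -3.2]
grip_width: 0.507
grasp_force: 81.7
```

```bash

python3 -m inch '[[[-0.02,0,0],[0,0,0]],[[-0.04,0,0],[0,0,0]],[[-0.06,0,0],[0,0,0]],[[-0.08,0,0],[0,0,0]],[[-0.1,0,0],[0,0,0]],[[-0.12,0,0],[0,0,0]],[[-0.13,0,0],[0,0,0]],[[-0.13,0,0],[0,0,0]],[[-0.13,0,0],[0,0,0]],[[-0.13,0,0],[0,0,0]]]'
python3 - <<'E'
from h import *
im=manip.camera("scene")
cv2.imwrite("pics/end.png",cv2.resize(im[185:250,120:280,::-1],(800,325),interpolation=3))
for _ in range(3): manip.camera("side")
o=manip.get_obs();print(o['ft_force'],o['position'],o['clock'])
E
```

```text
clock: 33.7
position: [0.5786, -0.0287, 0.0266]
ee_rot: [0.753, 0.658, 0.001, -0.001]
ft_force: [0.1, 9.7, -2.9]
grip_width: 0.509
grasp_force: 81.7
[-0.1971512   8.9015713  -2.56783821] [ 0.57859489 -0.028707    0.02661192] 33.9
```

View pics/end.png

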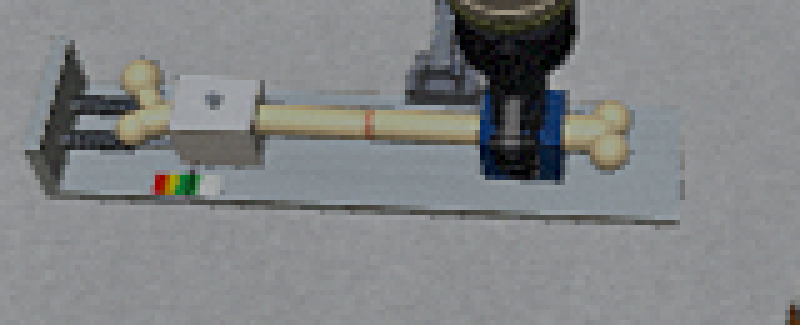

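The faces meet in line at (370,124) and the pointer is in the green, at about 19 mm with 9–10 N. Handing in.

```bash
python3 -c "
from workcell import manip
print(manip.hand_in())"
```

```text
the job is handed in; nothing more can be done
None
```

I handed the job in at about 34 s: the gate is on its open rest, and the knee half is gripped in line and pressed on the fixed half at about 9–10 N, with the pointer in the green at about 19 mm; the hand-in call returned no verdict.

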